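# Take a lantern yoke off its floor base

### The job

Strip the lantern yoke off the stud of the round floor base: first take off the wing nut (already unscrewed, it only sits on the end of the stud), then the spacer disc, and put both in the parts tray. Then lift the yoke off and set it down gently in the crate, standing flat on its crosspiece with its arms up, without disturbing the yoke that already stands there.

Things in the scene. Friction and masses are not known exactly. Their poses are not given: they have to be found in the camera images.
- base: Round cast-iron floor base, fixed, black: disc 190 dia and 18 thick; on it a boss that narrows to 36 dia and whose flat top is 45 above the table. From the boss rises a vertical steel stud: threaded part 20 dia up to 85 above the table, then a plain thinner nose 13 dia up to 107. Origin: centre of its underside, on the table, straight below the stud; z up along the stud. (mm)
- nut: Large steel wing nut, 0.11 kg, already unscrewed: sits loose on the shoulder where the thread ends (underside 85 above the table), round the thin nose with about 1 play, and lifts straight off. Hub round, 32 dia, 24 high; two wings 9 thick along its x axis, 83 over both, their tops 42 above the underside. Hub free to grip along its y. Origin: centre of the hub's underside; z up. (mm)
- spacer: Grey plastic spacer disc (thick washer), 60 outside, 23 bore, 12 thick, about 0.045 kg, lying on the yoke's crosspiece round the stud (underside 53 above the table, top 22 below the wing nut). It is wider than the crosspiece and stands out about 7 on either side. Origin: centre of its underside; z is its axis. (mm)
- yoke: Yoke to take off: dark grey U bracket of flat bar 45 wide and 8 thick, about 0.35 kg. The crosspiece lies along its x axis, 192 long over the arms, with a 23 hole amid; at each end an arm stands up to 88 above the underside (176 between the arms). It rests on the boss of the base, underside 45 above the table. Origin: centre of the hole, on the underside; x along the crosspiece, z up. (mm)
- spare_yoke: A second yoke of the same shape, size and axes, standing loose in the crate, arms up, its crosspiece roughly along the crate's x axis on the -y side of the crate. To be left as it is. (mm)
- tray: Open sheet-metal parts tray, fixed, 270 (x) by 170 (y) by 32 high, walls and floor 4. Two loose bolts lie in it near its +x end (85 and 108 from the middle). Origin: centre of its underside; x along its long side, z up. (mm)
- crate: Low open blue plastic stacking crate, fixed, inside 280 (x) by 240 (y), walls 5, rim 60 above the table, flat floor 5 thick. Its +y half is empty. Origin: centre of its underside; x along its long side, z up. (mm)
Mind the look-alikes: they are no part of the job. What is shaped like the spare_yoke but brown is not meant.

How it is judged:
By the outcome, as a careful person would: the job done as asked, in the order asked, and still so for the second after the job is handed in, with the robot touching nothing.
It also fails if it takes over 72 s, if anything falls off the work surface, if the arm or the gripper's body presses on something with over 40 N, if the wrist force passes 120 N, or if a joint passes its speed limit or range.

### The arm

A 6-joint arm with a two-finger parallel gripper is mounted at the origin on the work surface. World frame = base frame: x ahead of the robot, y to its left, z up, the work surface at z = 0. Lengths are in m, angles in degrees, forces in N, time in s.
With the tool pointing down it reaches from about 0.3 to 0.75 m from the base axis. Payload 8.5 kg.
Tool frame: the origin (TCP) lies at the very end of the fingers, on their centre line; the grasp point (between the pads) lies 19 mm behind it (hold_point_z is the distance from the TCP to the grasp point, in m); z points along the fingers, y is the direction in which the jaws open and shut (so a half turn about z gives the same grasp; the last joint's range is limited). The gripper opens to 85 mm and grips with 20 to 120 N. Pads are 22 mm wide; open, the fingers measure 114 mm over their backs; the gripper's body (76 mm by 85 mm) begins 54 mm behind the grasp point. The pads swing forward as they close: fully open they stand 13 mm farther back than shut.
Start: joints at [55.674, 21.807, 74.336, -0, 83.858, -12.336], TCP at [0.206, 0.51, 0.231] pointing down, gripper open.
Joint ranges: [-178.18, 178.18], [-50.72, 133.34], [12.68, 142.11], [-81.47, 261.47], [9.98, 163.14], [-165.26, 165.26]. Speed limits (degrees/s): [136.94, 136.94, 180, 180, 180, 180].

### API

Orientations are given as a 3x3 rotation matrix whose columns are the frame's x, y, z axes.
In Python, from rig import observe, get_image, close_job, hold_point_z gives the robot as it stands. The module is installed in compiled form; this text tells all that it offers.
- The arm moves only by the tool jog_arm, never from a script. Its arguments are lists of equal length, an entry for each row: "travel": the shift along the world's x, y, z in m, a list of three; "dr": the turn, a rotation vector about the world's x, y, z in rad, a list of three. In form: {"travel": [[x, y, z], ...], "dr": [[rx, ry, rz], ...]}. A call has 1 to 20 rows; each row shifts and turns the commanded pose from where the row before left it; what a row does not reach is not made up. A row lasts 1/12 s, in which the tool goes at most 41.7 mm and 7.16 degrees, less where a joint would pass 70% of its speed; a pose out of reach is approached as far as the arm can. A call with a gripper value outside its range is refused whole. "jaw" is the finger opening in m, from 0 to 0.0854, set as the call begins (left out, the last holds). The fingers move at their own pace and stop on an object; "newtons" is the grip in N (left out, the last holds). Time passes only in rows, so rows that do not move let the fingers close. It gives the time, the measured TCP pose, the force and the opening at its end, in the units of the state.
- observe(): the state, without advancing time (a new reading comes with each control period).
- get_image(name): name is "side" or "top"; returns a dict with "color" (480x640x3 uint8, red, green, blue), "fovy" (degrees; the focal length in pixels is half the picture's height over the tangent of half this angle, whatever the lens; pixels are square), "cx", "cy" (the principal point, pixels), "R" (3x3) and "t" (3): a world point X has camera coordinates R X + t. Camera axes: x right, y down, z forward; pixel columns grow to the right and rows downward; lengths in m; the calibration is good to about 2 mm. A picture is of the moment at which its call begins. There is no depth.
- close_job(): hands the job in, once; it reports no verdict.
The state is a dict: "time_s": time; "q": joint angles; "qvel": joint speeds; "joint_efforts": joint torques, N m; "position": TCP position; "tool_rot": TCP orientation; "ft_force": force on the tool from outside, world axes, zero at the start; "wrist_torque": the same for the moment, N m; "grip_width": finger opening in m.
Only numpy, scipy, OpenCV 4.12 (cv2) and the standard library are available. Lean on these libraries where they do the work, as an engineer would, in place of code of your own. Each camera call takes 0.05 s, during which the arm holds its last target.

## Working session

There is one attempt and no reset: what is moved stays moved. The work goes in short steps, Python scripts to look and compute and a tool call to move; the robot and the scene stay as the last step left them, time stands still between calls to the robot, and variables do not carry over. Pictures are saved under pics/ and viewed, and the job is handed in when it is done.

Besides the shell and the picture viewer there is one more tool, called after ">>>" as name(argument=value, ...) on one line, values as JSON. jog_arm: Moves the arm, as the interface text tells. Its arguments: {"type":"object","properties":{"travel":{"type":"array"},"dr":{"type":"array"},"jaw":{"type":"number"},"newtons":{"type":"number"}},"required":["travel","dr"]}

```bash
mkdir -p pics; python3 - <<'E'
from rig import *
import cv2,pickle
d={}
for n in("side","top"):
    im=get_image(n);d[n]=im
    cv2.imwrite(f"pics/{n}0.png",im["color"][:,:,::-1]);print(n,im["fovy"],im["cx"],im["cy"],im["R"],im["t"])
pickle.dump(d,open("d0.pkl","wb"))
o=observe();print(o["time_s"],o["position"],o["tool_rot"],o["ft_force"],o["grip_width"],hold_point_z)
E
```

```text
side 52.31450263823784 330.9707691997685 243.78214731562173 [[ 0.70246778 -0.71138691  0.02162596]
 [-0.353176   -0.37480655 -0.85719704]
 [ 0.61790431  0.59451553 -0.51453431]] [-0.31789055  0.20419936  0.8120911 ]
top 52.151419182563046 327.93548503799025 242.04175699025595 [[-0.0176193  -0.99975367 -0.01349637]
 [-0.99032915  0.0193079  -0.13738771]
 [ 0.13761446  0.01094517 -0.9904254 ]] [-0.03191601  0.41532267  1.19219953]
0.1 [0.20579213 0.50977333 0.23077194] [[-9.27248656e-01  3.74445400e-01 -7.56721773e-04]
 [ 3.74446050e-01  9.27248058e-01 -1.09270394e-03]
 [ 2.92510830e-04 -1.29655974e-03 -9.99999117e-01]] [-0.95060073 -0.70829085  0.89663469] 0.08515292652954366 0.0187
```

View pics/side0.png

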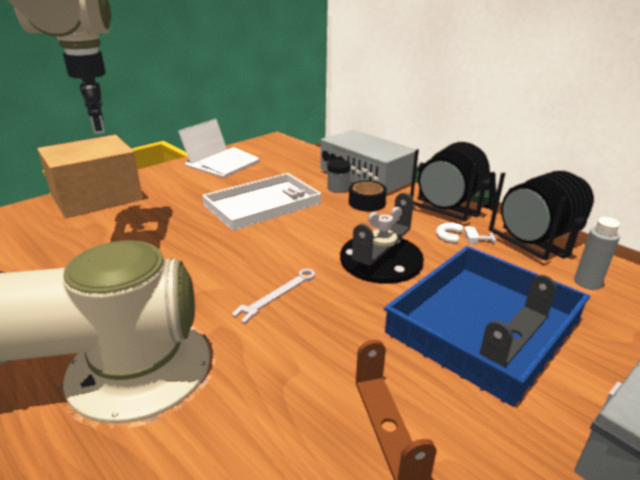

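View pics/top0.png

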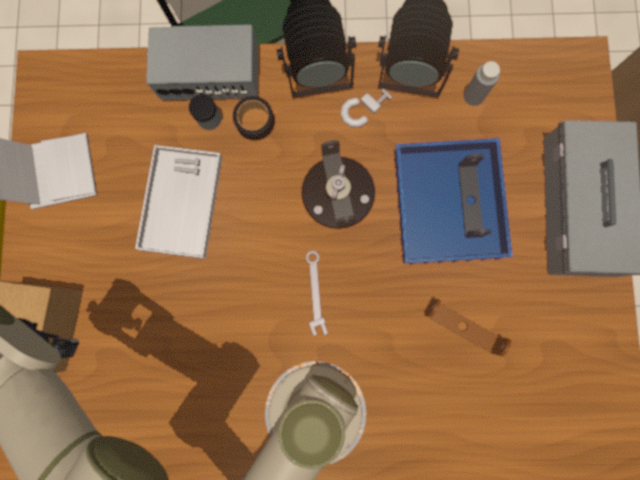

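The side view shows the base with nut at about (383,222), the crate right of it and the tray at (262,200). The top view shows the stud at about (338,186), the tray at (178,202), the crate at (453,200) with the spare yoke at (472,198). A brown decoy lies at (465,327).

```bash
cat >h.py <<'E'
import numpy as np,cv2,pickle
def cam(im):
    f=240/np.tan(np.radians(im["fovy"]/2));return f,im["cx"],im["cy"],np.array(im["R"]),np.array(im["t"])
def ray(im,u,v):
    f,cx,cy,R,t=cam(im);d=R.T@np.array([(u-cx)/f,(v-cy)/f,1.]);return -R.T@t,d/np.linalg.norm(d)
def onz(im,u,v,z):
    c,d=ray(im,u,v);return c+d*(z-c[2])/d[2]
def proj(im,X):
    f,cx,cy,R,t=cam(im);p=np.atleast_2d(X)@R.T+t;return p[:,:2]/p[:,2:]*f+[cx,cy]
def tri(ims,uvs):
    A=np.zeros((3,3));b=np.zeros(3);L=[]
    for im,(u,v) in zip(ims,uvs):
        c,d=ray(im,u,v);P=np.eye(3)-np.outer(d,d);A+=P;b+=P@c;L.append((c,d))
    X=np.linalg.solve(A,b);return X,[np.linalg.norm(np.cross(X-c,d)) for c,d in L]
def crop(im,x0,y0,w,h,s,name):
    c=cv2.resize(im["color"][y0:y0+h,x0:x0+w,::-1],None,fx=s,fy=s,interpolation=cv2.INTER_CUBIC)
    for i in range(0,w,10):
        cv2.putText(c,str(x0+i),(i*s,8),0,.3,(0,255,255),1);cv2.line(c,(i*s,10),(i*s,14),(0,255,255),1)
    for i in range(10,h,10):
        cv2.putText(c,str(y0+i),(0,i*s+3),0,.3,(0,255,255),1)
    cv2.imwrite(name,c)
E
python3 - <<'E'
from h import *
d=pickle.load(open("d0.pkl","rb"))
crop(d["top"],295,135,90,100,6,"pics/c1.png")
crop(d["side"],330,180,110,105,6,"pics/c2.png")
E
```

```text
(no output)
```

View pics/c1.png

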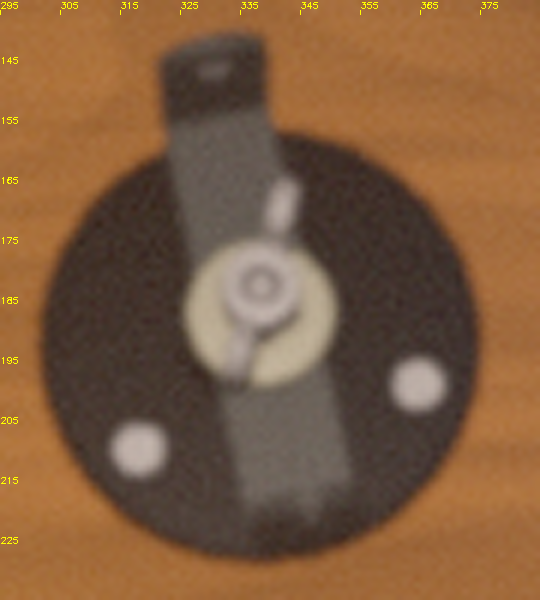

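View pics/c2.png

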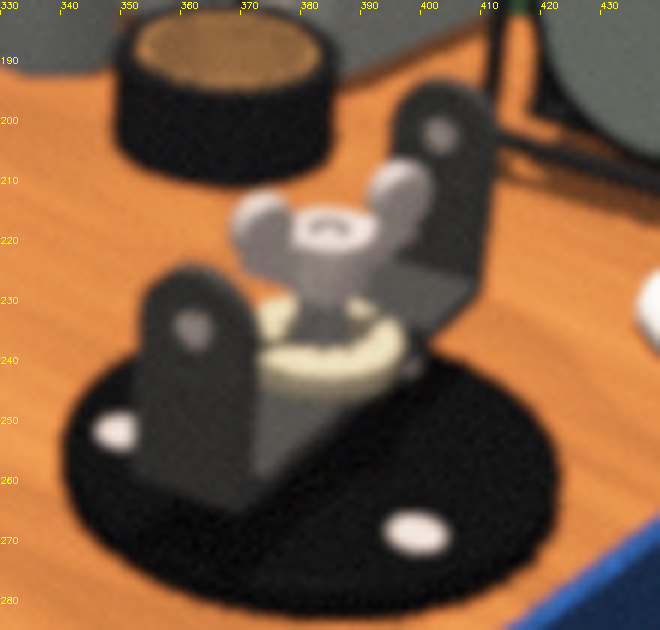

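```bash
python3 - <<'E'
from h import *
d=pickle.load(open("d0.pkl","rb"));T,S=d["top"],d["side"]
def p6(x0,y0,X,Y): return (x0+(X+.5)/6-.5,y0+(Y+.5)/6-.5)
t=lambda X,Y:p6(295,135,X,Y); s=lambda X,Y:p6(330,180,X,Y)
X,r=tri([T,S],[t(260,284),s(328,228)]);print("hub tri",X,r, onz(T,*t(260,284),.108),onz(S,*s(328,228),.108))
# spacer mask
hsv=cv2.cvtColor(T["color"],cv2.COLOR_RGB2HSV)
for nm,pts in(("black",None),):
    g=T["color"].astype(int)
    dark=((g.max(2)<115)&(hsv[:,:,1]<110)).astype(np.uint8)
    dark[:, :295]=0;dark[:,385:]=0;dark[:150]=0;dark[235:]=0
    c=max(cv2.findContours(dark,0,2)[0],key=cv2.contourArea)
    c=c[(c[:,0,1]>170)|(c[:,0,0]>345)]
    e=cv2.fitEllipse(c.astype(np.float32));print("disc",e,onz(T,e[0][0],e[0][1],.018))
sp=((g[:,:,0]-g[:,:,2]>18)&(g.min(2)>95)).astype(np.uint8)
m=np.zeros_like(sp);m[172:203,322:355]=sp[172:203,322:355]
c=max(cv2.findContours(m,0,2)[0],key=cv2.contourArea);h=cv2.convexHull(c)
e=cv2.fitEllipse(h.astype(np.float32));print("spacer",e,onz(T,e[0][0],e[0][1],.065))
# wings
a=onz(T,*t(290,182),.12);b=onz(T,*t(233,380),.12);print("wings",a,b,np.linalg.norm(a-b),np.degrees(np.arctan2(*(a-b)[[1,0]])))
X1,r1=tri([T,S],[t(290,182),s(407,170)]);print(X1,r1)
# yoke edges on z=.053
for P,Q in(((172,150),(245,500)),((270,135),(350,480))):
    a=onz(T,*t(*P),.053);b=onz(T,*t(*Q),.053);print("edge",a,b,np.degrees(np.arctan2(*(a-b)[[1,0]])))
a=onz(T,*t(215,42),.133);print("far arm top",a)
# arm outer faces bolt (arm hole) via side
E
```

```text
hub tri [ 0.54632658 -0.06631812  0.10814427] [np.float64(0.00042047834613801886), np.float64(0.00042047834613804895)] [ 0.54666544 -0.06662481  0.108     ] [ 0.54614817 -0.06593777  0.108     ]
disc ((338.11712646484375, 192.32290649414062), (67.85865783691406, 69.92704010009766), 76.45630645751953) [ 0.54335961 -0.06766708  0.018     ]
spacer ((338.1201477050781, 185.7020721435547), (24.072126388549805, 27.356569290161133), 7.126062870025635) [ 0.54854505 -0.06744858  0.065     ]
wings [ 0.58426398 -0.07906684  0.12      ] [ 0.50543373 -0.05522129  0.12      ] 0.08235786561735074 -16.830162462669467
[ 0.58090995 -0.07671705  0.12385546] [np.float64(0.003071195294745996), np.float64(0.0030711952947459287)]
edge [ 0.6193121  -0.03185147  0.053     ] [ 0.47066659 -0.05930245  0.053     ] 10.463163697447094
edge [ 0.62487368 -0.07275102  0.053     ] [ 0.47811915 -0.10242901  0.053     ] 11.43266707591345
far arm top [ 0.63731042 -0.05075857  0.133     ]
```

```bash
python3 - <<'E'
from h import *
d=pickle.load(open("d0.pkl","rb"))
crop(d["top"],385,130,135,140,4,"pics/c3.png")
crop(d["top"],130,140,95,125,4,"pics/c4.png")
E
```

```text
(no output)
```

View pics/c3.png

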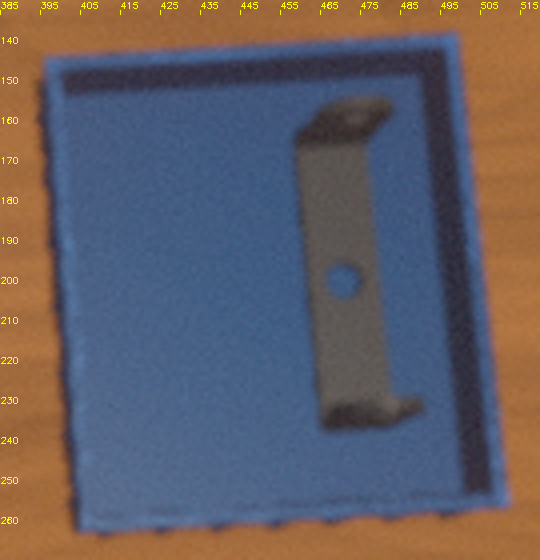

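View pics/c4.png

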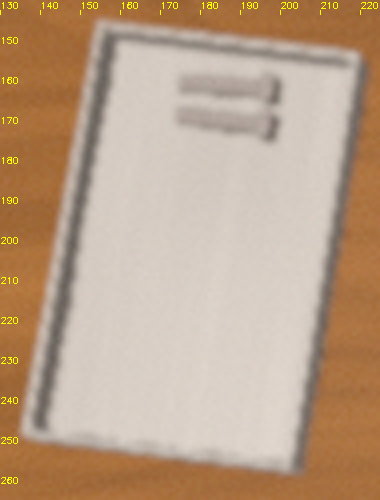

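```bash
python3 - <<'E'
from h import *
d=pickle.load(open("d0.pkl","rb"));T=d["top"];S=d["side"]
q=lambda x0,y0,X,Y:(x0+(X+.5)/4-.5,y0+(Y+.5)/4-.5)
for nm,o,C,z in(("crate",(385,130),[(45,58),(458,33),(510,506),(80,530)],.06),("tray",(130,140),[(98,20),(362,50),(302,472),(22,436)],.032)):
    P=np.array([onz(T,*q(*o,*c),z) for c in C]);ang=lambda v:np.degrees(np.arctan2(v[1],v[0]))
    print(nm,P[:,:2].round(4),"c",P.mean(0),"ctr")
    print([np.linalg.norm(P[i]-P[i-1]).round(4) for i in range(4)],ang(P[0]-P[3]),ang(P[1]-P[2]),ang(P[0]-P[1])-90,ang(P[3]-P[2])-90)
h=onz(T,*q(385,130,344,281),.013);print("spare hole",h)
for a,b in(((297,145),(320,400)),((368,150),(388,395))):
    A=onz(T,*q(385,130,*a),.013);B=onz(T,*q(385,130,*b),.013);print(A,B,np.degrees(np.arctan2(*(A-B)[[1,0]])))
E
```

```text
crate [[ 0.6529 -0.2133]
 [ 0.6633 -0.47  ]
 [ 0.3675 -0.4818]
 [ 0.3579 -0.2235]] c [ 0.51041275 -0.34716139  0.06      ] ctr
[np.float64(0.2952), np.float64(0.2569), np.float64(0.296), np.float64(0.2584)] 1.9825417751413612 2.2773392666436774 2.3210423636206343 2.1249692334299226
tray [[0.6751 0.4016]
 [0.6514 0.2316]
 [0.3811 0.2655]
 [0.407  0.4408]] c [0.52862595 0.33486639 0.032     ] ctr
[np.float64(0.2709), np.float64(0.1717), np.float64(0.2724), np.float64(0.1772)] -8.30393504362072 -7.141792267033052 -7.930934140285231 -8.396790856481388
spare hole [ 0.51789235 -0.4038892   0.013     ]
[ 0.60759421 -0.37897547  0.013     ] [ 0.4416762  -0.38443163  0.013     ] 1.8834752031130217
[ 0.60330663 -0.42414159  0.013     ] [ 0.44401753 -0.42727818  0.013     ] 1.1280742112505526
```

The nut measures out at (0.5465, -0.0668) with wings at -17°. The yoke is at 11°, the tray centre at (0.529, 0.335) and -8°, and the crate centre at (0.5105, -0.347) and 2.2°. The sizes agree with those given, so I move above the nut.

>>> jog_arm(travel=[[0.017, -0.0288, 0], [0.017, -0.0288, 0], [0.017, -0.0288, 0], [0.017, -0.0288, 0], [0.017, -0.0288, 0], [0.017, -0.0288, 0], [0.017, -0.0288, 0], [0.017, -0.0288, 0], [0.017, -0.0288, 0], [0.017, -0.0288, 0], [0.017, -0.0288, 0], [0.017, -0.0288, 0], [0.017, -0.0288, 0], [0.017, -0.0288, 0], [0.017, -0.0288, 0], [0.017, -0.0288, 0], [0.017, -0.0288, 0], [0.017, -0.0288, 0], [0.017, -0.0288, 0], [0.017, -0.0288, 0]], dr=[[0, 0, 0.0045], [0, 0, 0.0045], [0, 0, 0.0045], [0, 0, 0.0045], [0, 0, 0.0045], [0, 0, 0.0045], [0, 0, 0.0045], [0, 0, 0.0045], [0, 0, 0.0045], [0, 0, 0.0045], [0, 0, 0.0045], [0, 0, 0.0045], [0, 0, 0.0045], [0, 0, 0.0045], [0, 0, 0.0045], [0, 0, 0.0045], [0, 0, 0.0045], [0, 0, 0.0045], [0, 0, 0.0045], [0, 0, 0.0045]])

```text
time_s: 1.77
position: [0.5464, -0.0676, 0.231]
tool_rot: [[-0.957, 0.29, -0.001], [0.29, 0.957, 0.0], [0.001, 0.0, -1.0]]
ft_force: [0.3, 0.3, -0.1]
grip_width: 0.0853
```

>>> jog_arm(travel=[[0, 0.0008, -0.025], [0, 0, -0.025], [0, 0, -0.025], [0, 0, -0.02], [0, 0, 0], [0, 0, 0]], dr=[[0, 0, 0], [0, 0, 0], [0, 0, 0], [0, 0, 0], [0, 0, 0], [0, 0, 0]])

```text
time_s: 2.27
position: [0.5457, -0.0652, 0.136]
tool_rot: [[-0.957, 0.29, -0.002], [0.29, 0.957, 0.001], [0.002, 0.0, -1.0]]
ft_force: [0.1, -0.8, -0.2]
grip_width: 0.0851
```

```bash
cat >look.py <<'E'
import sys
from h import *
from rig import *
# look.py tag cam x0 y0 w h s
tag=sys.argv[1];d={}
for a in sys.argv[2:]:
    n,x,y,w,h,s=a.split(",");im=get_image(n);d[n]=im
    crop(im,int(x),int(y),int(w),int(h),int(s),f"pics/{tag}_{n}.png")
pickle.dump(d,open(tag+".pkl","wb"))
o=observe();print(o["time_s"],o["position"],o["ft_force"],o["grip_width"])
E
python3 look.py a1 side,320,120,130,150,4
```

```text
2.3167 [ 0.54631729 -0.06530888  0.13714384] [ 0.18760363 -0.63557926  0.14654422] 0.08516703348841291
```

View pics/a1_side.png

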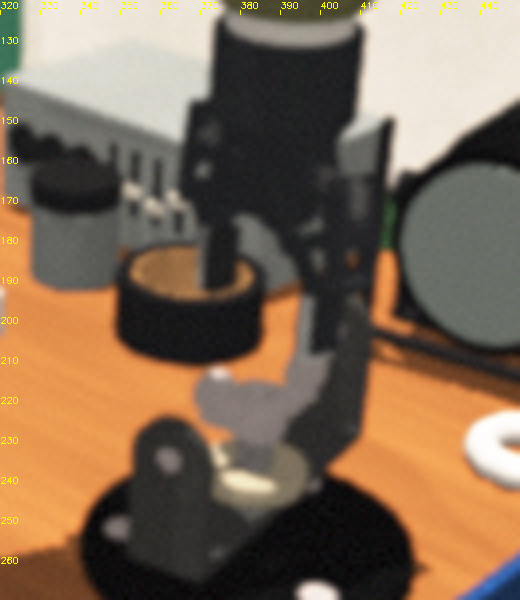

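The fingers straddle the hub (tips at about (370,190) and (398,206)), and the nut sits between them. I descend and grip.

>>> jog_arm(travel=[[0.0003, -0.001, -0.014], [0, 0, -0.014], [0, 0, -0.014], [0, 0, -0.014], [0, 0, 0], [0, 0, 0]], dr=[[0, 0, 0], [0, 0, 0], [0, 0, 0], [0, 0, 0], [0, 0, 0], [0, 0, 0]])

```text
time_s: 2.82
position: [0.5468, -0.0664, 0.0815]
tool_rot: [[-0.957, 0.29, 0.001], [0.29, 0.957, -0.0], [-0.001, -0.0, -1.0]]
ft_force: [0.5, -0.5, 0.8]
grip_width: 0.0854
```

>>> jog_arm(travel=[[0, 0, 0], [0, 0, 0], [0, 0, 0], [0, 0, 0], [0, 0, 0], [0, 0, 0], [0, 0, 0], [0, 0, 0], [0, 0, 0], [0, 0, 0]], dr=[[0, 0, 0], [0, 0, 0], [0, 0, 0], [0, 0, 0], [0, 0, 0], [0, 0, 0], [0, 0, 0], [0, 0, 0], [0, 0, 0], [0, 0, 0]], jaw=0.02, newtons=30)

```text
time_s: 3.65
position: [0.5464, -0.0662, 0.0809]
tool_rot: [[-0.957, 0.289, 0.001], [0.289, 0.957, -0.0], [-0.001, 0.0, -1.0]]
ft_force: [-1.5, 0.6, 6.0]
grip_width: 0.0314
```

>>> jog_arm(travel=[[0, 0, 0.01], [0, 0, 0.015], [0, 0, 0.02], [0, 0, 0.025], [0, 0, 0.025], [0, 0, 0], [0, 0, 0]], dr=[[0, 0, 0], [0, 0, 0], [0, 0, 0], [0, 0, 0], [0, 0, 0], [0, 0, 0], [0, 0, 0]])

```text
time_s: 4.23
position: [0.5465, -0.0663, 0.1766]
tool_rot: [[-0.957, 0.29, 0.002], [0.29, 0.957, -0.001], [-0.003, -0.0, -1.0]]
ft_force: [0.5, 0.4, -2.2]
grip_width: 0.0315
```

```bash
python3 look.py a2 side,320,120,130,150,4
```

```text
4.2833 [ 0.54598302 -0.06618239  0.17535582] [-0.33322829 -0.3097432  -0.32955983] 0.03166574159029766
```

View pics/a2_side.png

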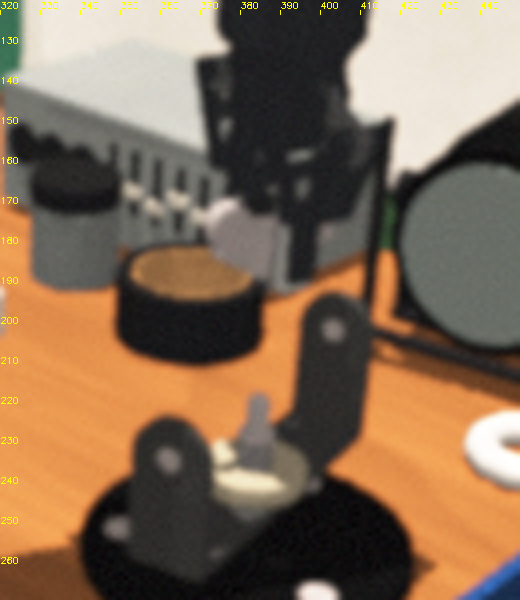

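The nut is held between the fingers and the bare stud shows at (384,220), with the spacer and yoke still in place. I carry the nut to the tray.

>>> jog_arm(travel=[[-0.0005, 0.025, 0], [-0.0005, 0.025, 0], [-0.0005, 0.025, 0], [-0.0005, 0.025, 0], [-0.0005, 0.025, 0], [-0.0005, 0.025, 0], [-0.0005, 0.025, 0], [-0.0005, 0.025, 0], [-0.0005, 0.025, 0], [-0.0005, 0.025, 0], [-0.0005, 0.025, 0], [-0.0005, 0.025, 0], [-0.0005, 0.025, -0.02], [-0.0005, 0.025, -0.025], [-0.0005, 0.025, -0.025], [-0.0005, 0.025, -0.025], [0, 0, 0], [0, 0, 0]], dr=[[0, 0, 0.01], [0, 0, 0.01], [0, 0, 0.01], [0, 0, 0.01], [0, 0, 0.01], [0, 0, 0.01], [0, 0, 0.01], [0, 0, 0.01], [0, 0, 0.01], [0, 0, 0.01], [0, 0, 0.01], [0, 0, 0.01], [0, 0, 0.01], [0, 0, 0.01], [0, 0, 0.01], [0, 0, 0.01], [0, 0, 0], [0, 0, 0]])

```text
time_s: 5.78
position: [0.5368, 0.3342, 0.0776]
tool_rot: [[-0.991, 0.132, -0.005], [0.132, 0.991, -0.002], [0.005, -0.003, -1.0]]
ft_force: [0.3, 0.5, 0.1]
grip_width: 0.0313
```

```bash
python3 look.py a3 side,190,100,140,140,4 top,295,135,90,100,6
```

```text
5.8833 [0.53843197 0.33318044 0.08041005] [ 0.37546314  0.92814926 -0.58460362] 0.031502943246138414
```

View pics/a3_side.png

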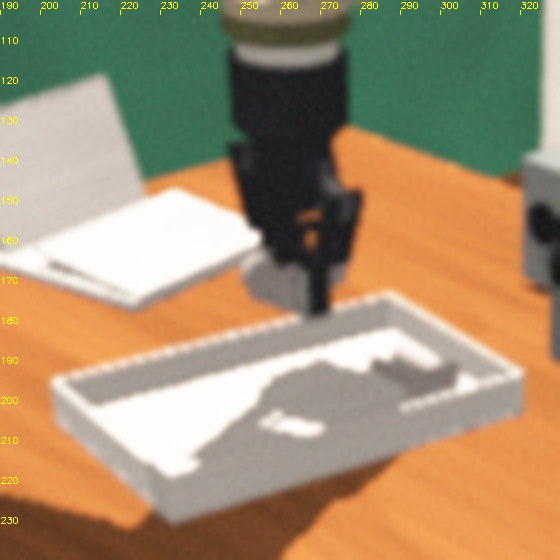

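View pics/a3_top.png

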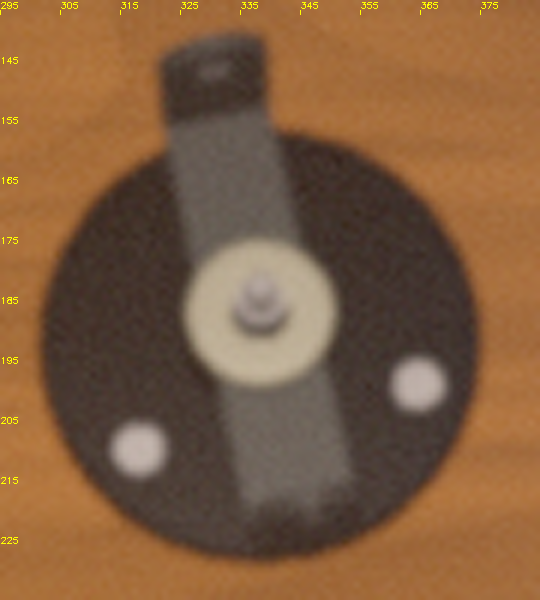

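The nut hangs over the tray (nut at (265,170)). In the top view the spacer ellipse is clean, centred near crop (261,313). I lower and release.

>>> jog_arm(travel=[[0, 0, -0.02], [0, 0, -0.02], [0, 0, -0.018], [0, 0, -0.01], [0, 0, -0.0055], [0, 0, 0], [0, 0, 0], [0, 0, 0]], dr=[[0, 0, 0], [0, 0, 0], [0, 0, 0], [0, 0, 0], [0, 0, 0], [0, 0, 0], [0, 0, 0], [0, 0, 0]])

```text
time_s: 6.55
position: [0.5389, 0.3338, 0.0081]
tool_rot: [[-0.991, 0.134, 0.002], [0.134, 0.991, 0.001], [-0.002, 0.001, -1.0]]
ft_force: [0.0, 0.5, -0.1]
grip_width: 0.0315
```

```bash
python3 - <<'E'
from h import *
from rig import observe
print(observe()["position"],observe()["ft_force"])
T=pickle.load(open("a3.pkl","rb"))["top"]
g=T["color"].astype(int)
sp=((g[:,:,0]-g[:,:,2]>18)&(g.min(2)>95)).astype(np.uint8)
m=np.zeros_like(sp);m[172:203,322:355]=sp[172:203,322:355]
c=max(cv2.findContours(m,0,2)[0],key=cv2.contourArea);h=cv2.convexHull(c)
e=cv2.fitEllipse(h.astype(np.float32));print("spacer",e,onz(T,e[0][0],e[0][1],.065))
for nm,p,z in(("sp",(261,313),.063),("tip",(261,285),.107),("shoulder",(261,309),.085)):
    print(nm,onz(T,295+(p[0]+.5)/6-.5,135+(p[1]+.5)/6-.5,z))
E
```

```text
[0.53893883 0.33384611 0.00812651] [ 0.04436125  0.52516762 -0.08413218]
spacer ((337.8725280761719, 186.67364501953125), (24.353395462036133, 25.291133880615234), 170.7294921875) [ 0.5461149  -0.06679178  0.065     ]
sp [ 0.54642254 -0.06732886  0.063     ]
tip [ 0.54651765 -0.06702292  0.107     ]
shoulder [ 0.542455   -0.06709371  0.085     ]
```

>>> jog_arm(travel=[[0, 0, -0.0015], [0, 0, 0], [0, 0, 0]], dr=[[0, 0, 0], [0, 0, 0], [0, 0, 0]])

```text
time_s: 6.8
position: [0.5383, 0.3338, 0.0057]
tool_rot: [[-0.991, 0.133, 0.0], [0.133, 0.991, 0.0], [-0.0, 0.0, -1.0]]
ft_force: [-0.3, -0.4, -0.4]
grip_width: 0.0312
```

>>> jog_arm(travel=[[0, 0, 0], [0, 0, 0], [0, 0, 0], [0, 0, 0], [0, 0, 0], [0, 0, 0.01], [0, 0, 0.02], [0, 0, 0.03], [0, 0, 0.04], [0, 0, 0.04], [0, 0, 0], [0, 0, 0]], dr=[[0, 0, 0], [0, 0, 0], [0, 0, 0], [0, 0, 0], [0, 0, 0], [0, 0, 0], [0, 0, 0], [0, 0, 0], [0, 0, 0], [0, 0, 0], [0, 0, 0], [0, 0, 0]], jaw=0.06)

```text
time_s: 7.8
position: [0.5391, 0.3342, 0.1486]
tool_rot: [[-0.991, 0.133, 0.006], [0.133, 0.991, 0.002], [-0.005, 0.003, -1.0]]
ft_force: [-0.5, -0.7, -0.6]
grip_width: 0.0598
```

```bash
python3 look.py a4 side,190,100,140,140,4
```

```text
7.85 [0.5381747  0.33378955 0.14629901] [-0.5224628   0.10274446  0.05269287] 0.06011391895035995
```

View pics/a4_side.png

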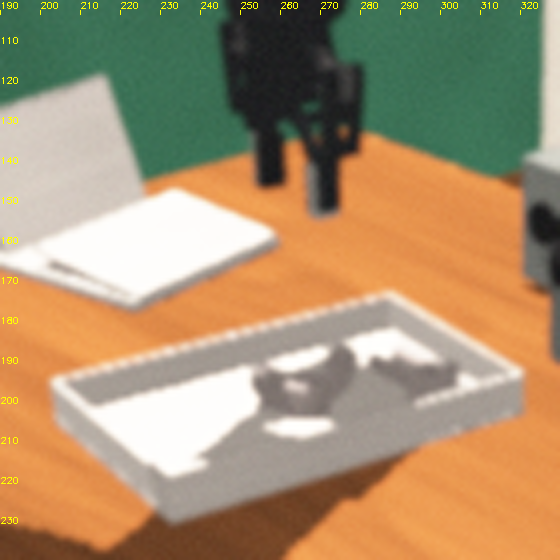

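The nut stands upright in the tray at (262,192), clear of the bolts. Next is the spacer, gripped across the crosspiece.

>>> jog_arm(travel=[[0.0005, -0.025, 0.005], [0.0005, -0.025, 0.005], [0.0005, -0.025, 0.005], [0.0005, -0.025, 0.005], [0.0005, -0.025, 0.005], [0.0005, -0.025, 0.005], [0.0005, -0.025, 0], [0.0005, -0.025, 0], [0.0005, -0.025, 0], [0.0005, -0.025, 0], [0.0005, -0.025, 0], [0.0005, -0.025, 0], [0.0005, -0.025, 0], [0.0005, -0.025, 0], [0.0005, -0.025, 0], [0.0005, -0.0255, 0], [0, 0, 0], [0, 0, 0]], dr=[[0, 0, 0.0204], [0, 0, 0.0204], [0, 0, 0.0204], [0, 0, 0.0204], [0, 0, 0.0204], [0, 0, 0.0204], [0, 0, 0.0204], [0, 0, 0.0204], [0, 0, 0.0204], [0, 0, 0.0204], [0, 0, 0.0204], [0, 0, 0.0204], [0, 0, 0.0204], [0, 0, 0.0204], [0, 0, 0.0204], [0, 0, 0.0204], [0, 0, 0], [0, 0, 0]], jaw=0.0854)

```text
time_s: 9.35
position: [0.5457, -0.0674, 0.1741]
tool_rot: [[-0.982, -0.189, -0.003], [-0.189, 0.982, 0.001], [0.002, 0.002, -1.0]]
ft_force: [0.5, 0.2, -1.3]
grip_width: 0.0856
```

```bash
python3 - <<'E'
from rig import *
import numpy as np
o=observe();print(o["position"],o["tool_rot"],np.degrees(np.arctan2(o["tool_rot"][1][1],o["tool_rot"][0][1])),o["q"])
E
```

```text
[ 0.54566014 -0.06743973  0.1740516 ] [[-0.98197074 -0.18901525 -0.0025898 ]
 [-0.18901847  0.98197296  0.0010616 ]
 [ 0.00234245  0.00153198 -0.99999608]] 100.89533356736243 [-1.93893380e+01  2.46010257e+01  7.97792139e+01  8.37048308e-03
  7.57799228e+01 -1.20286842e+02]
```

>>> jog_arm(travel=[[0.0002, 0, -0.025], [0, 0, -0.025], [0, 0, -0.025], [0, 0, -0.02], [0, 0, -0.015], [0, 0, -0.01], [0, 0, 0], [0, 0, 0], [0, 0, 0]], dr=[[0, 0, 0], [0, 0, 0], [0, 0, 0], [0, 0, 0], [0, 0, 0], [0, 0, 0], [0, 0, 0], [0, 0, 0], [0, 0, 0]])

```text
time_s: 10.1
position: [0.5469, -0.0665, 0.0561]
tool_rot: [[-0.981, -0.192, 0.001], [-0.192, 0.981, -0.0], [-0.001, -0.001, -1.0]]
ft_force: [-0.1, -0.4, -0.8]
grip_width: 0.0852
```

```bash
python3 look.py a5 side,330,140,120,145,4
```

```text
10.15 [ 0.54695457 -0.06661409  0.05632966] [-0.59961565  0.13107838  0.32168418] 0.08571081250628458
```

View pics/a5_side.png

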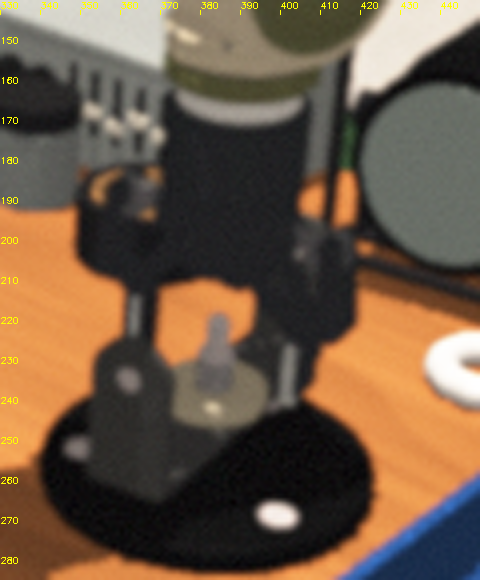

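The right finger tip is at (400,240), just outside the spacer, and the left finger is behind the near yoke arm. I lower 6 mm and close.

>>> jog_arm(travel=[[-0.0003, -0.0003, -0.006], [0, 0, 0], [0, 0, 0]], dr=[[0, 0, 0], [0, 0, 0], [0, 0, 0]])

```text
time_s: 10.4
position: [0.546, -0.067, 0.0493]
tool_rot: [[-0.982, -0.191, -0.0], [-0.191, 0.982, 0.0], [0.0, 0.0, -1.0]]
ft_force: [-0.0, 0.6, -0.0]
grip_width: 0.0853
```

>>> jog_arm(travel=[[0, 0, 0], [0, 0, 0], [0, 0, 0], [0, 0, 0], [0, 0, 0], [0, 0, 0], [0, 0, 0], [0, 0, 0]], dr=[[0, 0, 0], [0, 0, 0], [0, 0, 0], [0, 0, 0], [0, 0, 0], [0, 0, 0], [0, 0, 0], [0, 0, 0]], jaw=0.05, newtons=30)

```text
time_s: 11.07
position: [0.5463, -0.0671, 0.0501]
tool_rot: [[-0.982, -0.191, 0.001], [-0.191, 0.982, -0.0], [-0.001, -0.0, -1.0]]
ft_force: [-2.0, 0.3, 5.3]
grip_width: 0.0618
```

>>> jog_arm(travel=[[0, 0, 0], [0, 0, 0], [0, 0, 0]], dr=[[0, 0, 0], [0, 0, 0], [0, 0, 0]])

```text
time_s: 11.32
position: [0.5463, -0.0671, 0.0501]
tool_rot: [[-0.982, -0.191, 0.001], [-0.191, 0.982, -0.0], [-0.001, -0.0, -1.0]]
ft_force: [-1.5, 0.2, 6.6]
grip_width: 0.0618
```

>>> jog_arm(travel=[[0, 0, 0.005], [0, 0, 0.01], [0, 0, 0.02], [0, 0, 0.025], [0, 0, 0.025], [0, 0, 0.02], [0, 0, 0], [0, 0, 0]], dr=[[0, 0, 0], [0, 0, 0], [0, 0, 0], [0, 0, 0], [0, 0, 0], [0, 0, 0], [0, 0, 0], [0, 0, 0]])

```text
time_s: 11.98
position: [0.5464, -0.0671, 0.1556]
tool_rot: [[-0.981, -0.192, 0.002], [-0.192, 0.981, -0.001], [-0.002, -0.001, -1.0]]
ft_force: [0.0, 0.1, -2.0]
grip_width: 0.0618
```

```bash
python3 look.py a6 side,330,140,120,145,4
```

```text
12.0333 [ 0.54586746 -0.0669365   0.15435975] [-0.06491669 -0.12046007 -0.77742395] 0.06139659300113714
```

View pics/a6_side.png

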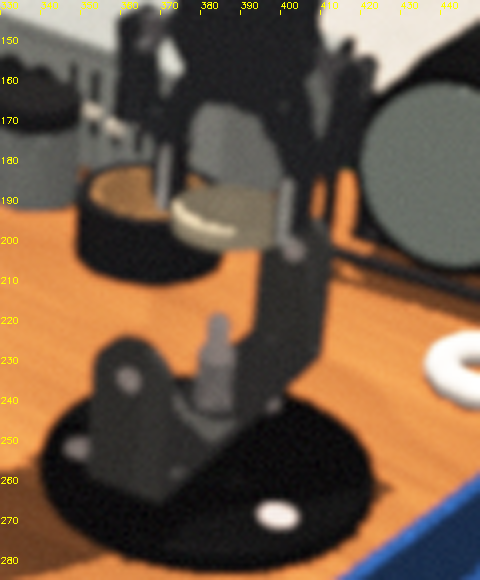

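The spacer hangs level between the fingers at (385,215) in the crop, and the yoke stayed put. I carry it to the tray's -x end.

>>> jog_arm(travel=[[-0.006, 0.0258, 0], [-0.006, 0.0258, 0], [-0.006, 0.0258, 0], [-0.006, 0.0258, 0], [-0.006, 0.0258, 0], [-0.006, 0.0258, 0], [-0.006, 0.0258, 0], [-0.006, 0.0258, 0], [-0.006, 0.0258, 0], [-0.006, 0.0258, 0], [-0.006, 0.0258, 0], [-0.006, 0.0258, 0], [-0.006, 0.0258, 0], [-0.006, 0.0258, 0], [-0.006, 0.0258, 0], [-0.006, 0.0258, 0], [0, 0, 0], [0, 0, 0]], dr=[[0, 0, -0.0206], [0, 0, -0.0206], [0, 0, -0.0206], [0, 0, -0.0206], [0, 0, -0.0206], [0, 0, -0.0206], [0, 0, -0.0206], [0, 0, -0.0206], [0, 0, -0.0206], [0, 0, -0.0206], [0, 0, -0.0206], [0, 0, -0.0206], [0, 0, -0.0206], [0, 0, -0.0206], [0, 0, -0.0206], [0, 0, -0.0206], [0, 0, 0], [0, 0, 0]])

```text
time_s: 13.53
position: [0.4492, 0.3464, 0.153]
tool_rot: [[-0.991, 0.134, -0.002], [0.134, 0.991, -0.001], [0.002, -0.002, -1.0]]
ft_force: [0.2, -0.2, -0.1]
grip_width: 0.0615
```

>>> jog_arm(travel=[[0, 0, -0.03], [0, 0, -0.03], [0, 0, -0.03], [0, 0, -0.025], [0, 0, -0.015], [0, 0, -0.01], [0, 0, 0], [0, 0, 0], [0, 0, 0]], dr=[[0, 0, 0], [0, 0, 0], [0, 0, 0], [0, 0, 0], [0, 0, 0], [0, 0, 0], [0, 0, 0], [0, 0, 0], [0, 0, 0]])

```text
time_s: 14.28
position: [0.4508, 0.3457, 0.0153]
tool_rot: [[-0.991, 0.137, 0.002], [0.137, 0.991, 0.001], [-0.001, 0.001, -1.0]]
ft_force: [0.1, 1.0, -0.5]
grip_width: 0.0612
```

```bash
python3 look.py a7 side,190,100,140,140,4 top,295,135,90,100,6
```

```text
14.3833 [0.45070192 0.34592907 0.015448  ] [-0.12031685 -0.12759299 -0.95861459] 0.061358633811447384
```

View pics/a7_side.png

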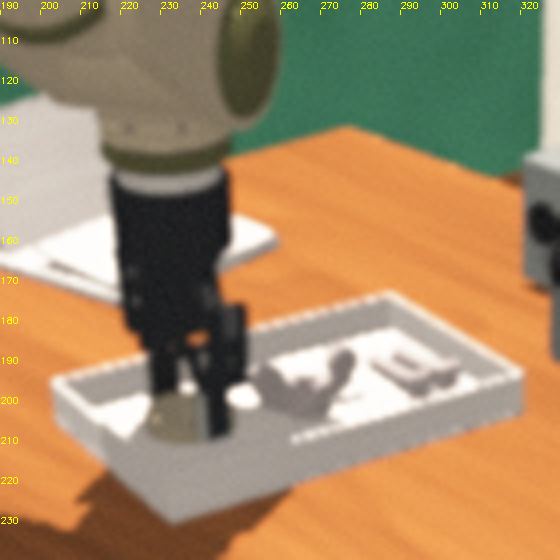

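View pics/a7_top.png

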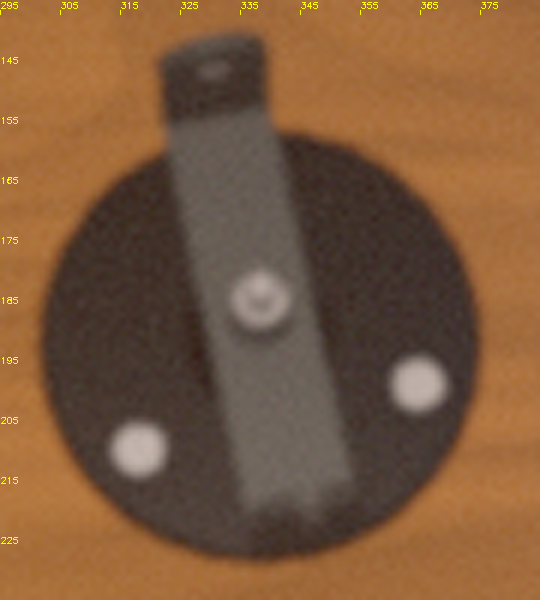

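The spacer is over the free end of the tray, beside the nut, which is unmoved. In the top view the yoke is bare on the stud.

>>> jog_arm(travel=[[0, 0, -0.007], [0, 0, -0.004], [0, 0, -0.001], [0, 0, 0], [0, 0, 0]], dr=[[0, 0, 0], [0, 0, 0], [0, 0, 0], [0, 0, 0], [0, 0, 0]])

```text
time_s: 14.8
position: [0.4501, 0.3458, 0.0022]
tool_rot: [[-0.991, 0.137, -0.0], [0.137, 0.991, -0.0], [0.0, -0.0, -1.0]]
ft_force: [0.5, 1.5, -0.9]
grip_width: 0.0617
```

>>> jog_arm(travel=[[0, 0, 0], [0, 0, 0], [0, 0, 0], [0, 0, 0], [0, 0, 0], [0, 0, 0.015], [0, 0, 0.025], [0, 0, 0.035], [0, 0, 0.035], [0, 0, 0.035], [0, 0, 0.03], [0, 0, 0]], dr=[[0, 0, 0], [0, 0, 0], [0, 0, 0], [0, 0, 0], [0, 0, 0], [0, 0, 0], [0, 0, 0], [0, 0, 0], [0, 0, 0], [0, 0, 0], [0, 0, 0], [0, 0, 0]], jaw=0.08)

```text
time_s: 15.8
position: [0.452, 0.3468, 0.1836]
tool_rot: [[-0.991, 0.136, 0.01], [0.136, 0.991, 0.005], [-0.009, 0.006, -1.0]]
ft_force: [0.2, 0.6, 0.2]
grip_width: 0.0803
```

```bash
python3 look.py a8 side,190,100,140,140,4
python3 - <<'E'
from h import *
T=pickle.load(open("a7.pkl","rb"))["top"]
t=lambda X,Y:(295+(X+.5)/6-.5,135+(Y+.5)/6-.5)
M=[]
for Y in(150,220,400,470):
    # edge of crosspiece along a row: saturation-agnostic gradient in grey
    y=int(round(t(0,Y)[1]));g=cv2.GaussianBlur(T["color"],(3,3),0)[y].astype(float).sum(1)[300:375]
    print(y,g.astype(int)[18:62:2] if 0 else "")
for P,Q in(((178,150),(242,480)),((277,150),(349,470))):
    a=onz(T,*t(*P),.053);b=onz(T,*t(*Q),.053);M.append((a,b));print(a,b,np.degrees(np.arctan2(*(a-b)[[1,0]])))
print(onz(T,*t(261,283),.107))
E
```

```text
15.85 [0.45113027 0.34629675 0.18037391] [-0.67264508  0.12071717 -1.19026271] 0.08002991668281599
160 
171 
201 
213 
[ 0.61925751 -0.03434836  0.053     ] [ 0.47901502 -0.05823847  0.053     ] 9.667457660869346
[ 0.61835712 -0.07552655  0.053     ] [ 0.4822927 -0.1021224  0.053    ] 11.059879367755807
[ 0.54732775 -0.0670395   0.107     ]
```

View pics/a8_side.png

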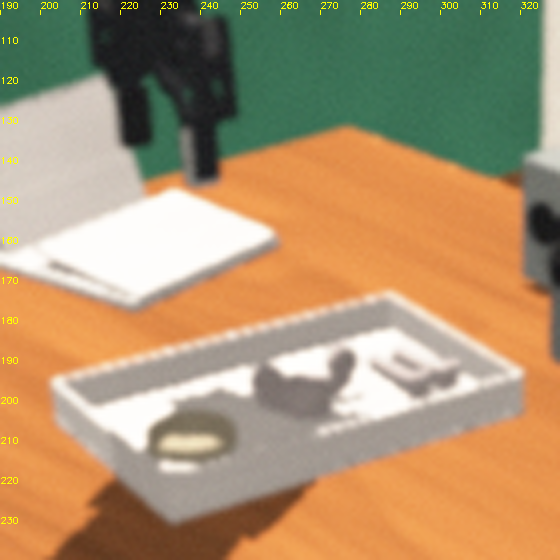

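The spacer lies flat in the tray at (238,208) and the nut stands beside it. I go back for the yoke.

>>> jog_arm(travel=[[0.006, -0.0258, 0], [0.006, -0.0258, 0], [0.006, -0.0258, 0], [0.006, -0.0258, 0], [0.006, -0.0258, 0], [0.006, -0.0258, 0], [0.006, -0.0258, 0], [0.006, -0.0258, 0], [0.006, -0.0258, 0], [0.006, -0.0258, 0], [0.006, -0.0258, 0], [0.006, -0.0258, 0], [0.006, -0.0258, 0], [0.006, -0.0258, 0], [0.006, -0.0258, 0], [0.006, -0.0258, 0], [0, 0, 0], [0, 0, 0], [0, 0, 0]], dr=[[0, 0, 0.0202], [0, 0, 0.0202], [0, 0, 0.0202], [0, 0, 0.0202], [0, 0, 0.0202], [0, 0, 0.0202], [0, 0, 0.0202], [0, 0, 0.0202], [0, 0, 0.0202], [0, 0, 0.0202], [0, 0, 0.0202], [0, 0, 0.0202], [0, 0, 0.0202], [0, 0, 0.0202], [0, 0, 0.0202], [0, 0, 0.0202], [0, 0, 0], [0, 0, 0], [0, 0, 0]], jaw=0.075)

```text
time_s: 17.43
position: [0.5456, -0.0665, 0.1764]
tool_rot: [[-0.983, -0.185, -0.002], [-0.185, 0.983, 0.001], [0.002, 0.001, -1.0]]
ft_force: [0.2, -0.7, 0.2]
grip_width: 0.0746
```

>>> jog_arm(travel=[[0, 0, -0.025], [0, 0, -0.025], [0, 0, -0.025], [0, 0, -0.02], [0, 0, -0.015], [0, 0, -0.01], [0, 0, -0.005], [0, 0, 0], [0, 0, 0], [0, 0, 0]], dr=[[0, 0, 0], [0, 0, 0], [0, 0, 0], [0, 0, 0], [0, 0, 0], [0, 0, 0], [0, 0, 0], [0, 0, 0], [0, 0, 0], [0, 0, 0]])

```text
time_s: 18.27
position: [0.5466, -0.067, 0.0532]
tool_rot: [[-0.983, -0.185, 0.002], [-0.185, 0.983, -0.001], [-0.001, -0.001, -1.0]]
ft_force: [0.4, 0.1, -0.6]
grip_width: 0.0752
```

```bash
python3 look.py a9 side,330,140,120,145,4
python3 - <<'E'
from rig import *
import numpy as np
o=observe();print(o["position"],np.degrees(np.arctan2(o["tool_rot"][1][1],o["tool_rot"][0][1])),o["tool_rot"][:,2])
E
```

```text
18.3167 [ 0.54658419 -0.0670588   0.05324149] [ 0.06785832 -0.40083805  0.42124303] 0.07511314160681454
[ 0.54658419 -0.0670588   0.05324149] 100.67768123465044 [ 1.67419621e-03 -5.94869518e-04 -9.99998422e-01]
```

View pics/a9_side.png

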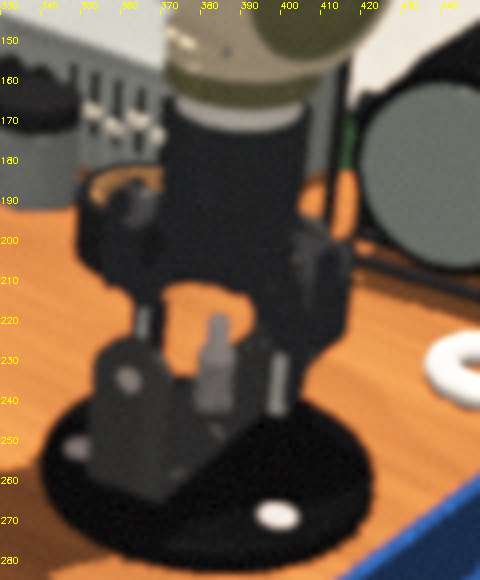

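The fingers straddle the crosspiece (tips at (365,223) and (399,242)) and clear the stud at (384,220). I lower 9 mm and grip.

>>> jog_arm(travel=[[0, 0, -0.005], [0, 0, -0.004], [0, 0, 0], [0, 0, 0]], dr=[[0, 0, 0], [0, 0, 0], [0, 0, 0], [0, 0, 0]])

```text
time_s: 18.65
position: [0.546, -0.067, 0.0431]
tool_rot: [[-0.983, -0.185, -0.001], [-0.185, 0.983, 0.0], [0.001, 0.0, -1.0]]
ft_force: [-0.7, -0.2, -0.1]
grip_width: 0.075
```

>>> jog_arm(travel=[[0, 0, 0], [0, 0, 0], [0, 0, 0], [0, 0, 0], [0, 0, 0], [0, 0, 0], [0, 0, 0], [0, 0, 0], [0, 0, 0]], dr=[[0, 0, 0], [0, 0, 0], [0, 0, 0], [0, 0, 0], [0, 0, 0], [0, 0, 0], [0, 0, 0], [0, 0, 0], [0, 0, 0]], jaw=0.035, newtons=60)

```text
time_s: 19.4
position: [0.5463, -0.0672, 0.0439]
tool_rot: [[-0.983, -0.185, 0.001], [-0.185, 0.983, -0.0], [-0.001, -0.001, -1.0]]
ft_force: [-1.4, -0.7, 6.4]
grip_width: 0.043
```

>>> jog_arm(travel=[[0, 0, 0.003], [0, 0, 0.005], [0, 0, 0.006], [0, 0, 0.006], [0, 0, 0], [0, 0, 0]], dr=[[0, 0, 0], [0, 0, 0], [0, 0, 0], [0, 0, 0], [0, 0, 0], [0, 0, 0]])

```text
time_s: 19.9
position: [0.5463, -0.0671, 0.0637]
tool_rot: [[-0.983, -0.185, 0.001], [-0.185, 0.983, -0.0], [-0.001, -0.0, -1.0]]
ft_force: [-0.4, -0.3, -3.4]
grip_width: 0.0431
```

```bash
python3 look.py b1 side,330,140,120,145,4
```

```text
19.95 [ 0.54610037 -0.06699819  0.06338922] [-0.18639227  0.86838456 -3.95697887] 0.043094966932395486
```

View pics/b1_side.png

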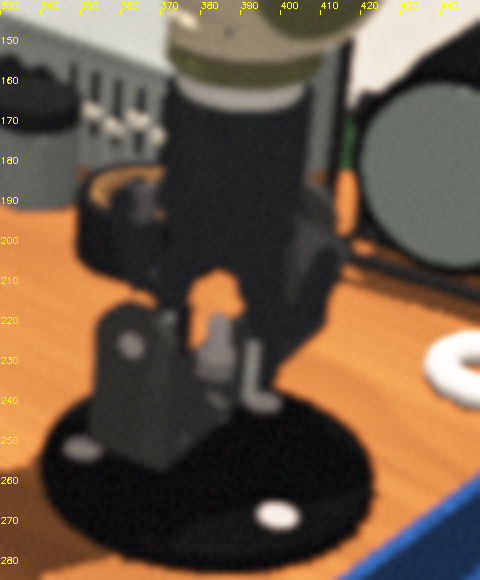

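The yoke has come up level, with its near arm 9 px higher and the -3.5 to -4 N reading matching its weight. I lift it clear of the stud.

>>> jog_arm(travel=[[0, 0, 0.008], [0, 0, 0.012], [0, 0, 0.015], [0, 0, 0.015], [0, 0, 0.015], [0, 0, 0.015], [0, 0, 0.01], [0, 0, 0], [0, 0, 0]], dr=[[0, 0, 0], [0, 0, 0], [0, 0, 0], [0, 0, 0], [0, 0, 0], [0, 0, 0], [0, 0, 0], [0, 0, 0], [0, 0, 0]])

```text
time_s: 20.7
position: [0.546, -0.067, 0.1533]
tool_rot: [[-0.983, -0.185, 0.0], [-0.185, 0.983, -0.0], [-0.0, -0.0, -1.0]]
ft_force: [0.6, -0.3, -3.9]
grip_width: 0.043
```

```bash
python3 look.py b2 side,320,100,120,145,4
```

```text
20.75 [ 0.5457657  -0.06688572  0.15268378] [-0.38625649  0.38661981 -2.76904732] 0.042566433823741257
```

View pics/b2_side.png

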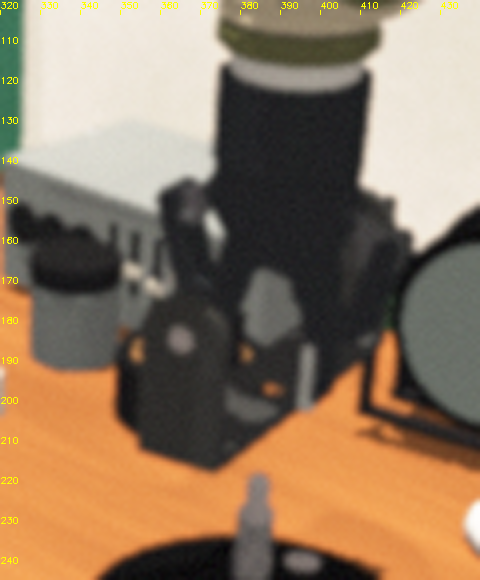

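>>> jog_arm(travel=[[-0.0027, -0.0156, 0], [-0.0027, -0.0156, 0], [-0.0027, -0.0156, 0], [-0.0027, -0.0156, 0], [-0.0027, -0.0156, 0], [-0.0027, -0.0156, 0], [-0.0027, -0.0156, 0], [-0.0027, -0.0156, 0], [-0.0027, -0.0156, 0], [-0.0027, -0.0156, 0], [-0.0027, -0.0156, 0], [-0.0027, -0.0156, 0], [-0.0027, -0.0156, 0], [-0.0027, -0.0156, 0], [0, 0, 0], [0, 0, 0], [0, 0, 0]], dr=[[0, 0, -0.0106], [0, 0, -0.0106], [0, 0, -0.0106], [0, 0, -0.0106], [0, 0, -0.0106], [0, 0, -0.0106], [0, 0, -0.0106], [0, 0, -0.0106], [0, 0, -0.0106], [0, 0, -0.0106], [0, 0, -0.0106], [0, 0, -0.0106], [0, 0, -0.0106], [0, 0, -0.0106], [0, 0, 0], [0, 0, 0], [0, 0, 0]])

```text
time_s: 22.17
position: [0.5082, -0.2851, 0.153]
tool_rot: [[-0.999, -0.038, -0.001], [-0.038, 0.999, 0.001], [0.001, 0.001, -1.0]]
ft_force: [-0.3, 0.2, -2.6]
grip_width: 0.043
```

>>> jog_arm(travel=[[0, 0, -0.015], [0, 0, -0.02], [0, 0, -0.02], [0, 0, -0.015], [0, 0, -0.01], [0, 0, 0], [0, 0, 0]], dr=[[0, 0, 0], [0, 0, 0], [0, 0, 0], [0, 0, 0], [0, 0, 0], [0, 0, 0], [0, 0, 0]])

```text
time_s: 22.75
position: [0.5086, -0.2851, 0.0735]
tool_rot: [[-0.999, -0.038, -0.0], [-0.038, 0.999, 0.0], [0.0, 0.0, -1.0]]
ft_force: [1.0, -0.9, -2.1]
grip_width: 0.043
```

```bash
python3 look.py b3 side,380,140,220,270,2 top,385,130,135,140,4
```

```text
22.85 [ 0.50889104 -0.28560612  0.07443604] [ 0.47340778  0.52144066 -2.05315465] 0.042738215728669406
```

View pics/b3_side.png

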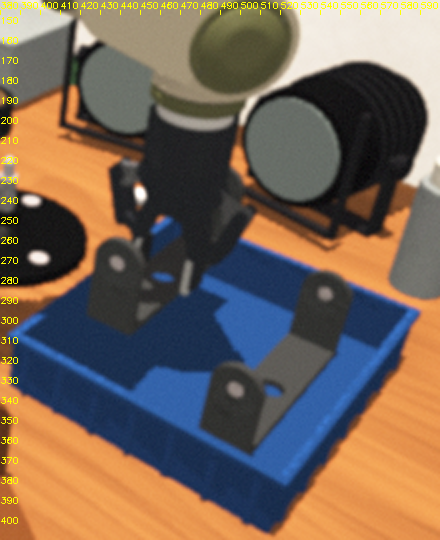

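View pics/b3_top.png

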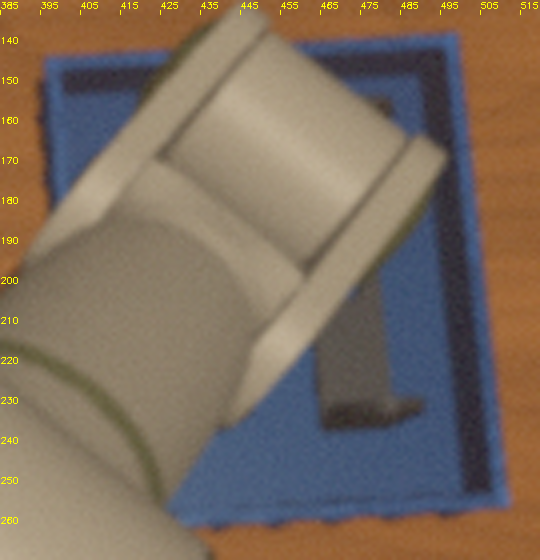

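The yoke is over the empty half, inside the rim (arm foot near (445,305)), and the spare is untouched. I lower.

>>> jog_arm(travel=[[0, 0, -0.012], [0, 0, -0.016], [0, 0, -0.016], [0, 0, -0.012], [0, 0, -0.005], [0, 0, 0], [0, 0, 0], [0, 0, 0]], dr=[[0, 0, 0], [0, 0, 0], [0, 0, 0], [0, 0, 0], [0, 0, 0], [0, 0, 0], [0, 0, 0], [0, 0, 0]])

```text
time_s: 23.52
position: [0.5089, -0.2858, 0.0135]
tool_rot: [[-0.999, -0.038, 0.002], [-0.038, 0.999, -0.001], [-0.002, -0.001, -1.0]]
ft_force: [0.2, -0.1, -2.7]
grip_width: 0.0433
```

>>> jog_arm(travel=[[0, 0, -0.002], [0, 0, -0.002], [0, 0, -0.001], [0, 0, -0.001], [0, 0, 0], [0, 0, 0]], dr=[[0, 0, 0], [0, 0, 0], [0, 0, 0], [0, 0, 0], [0, 0, 0], [0, 0, 0]])

```text
time_s: 24.02
position: [0.5083, -0.2854, 0.0063]
tool_rot: [[-0.999, -0.038, -0.0], [-0.038, 0.999, 0.0], [0.0, 0.0, -1.0]]
ft_force: [0.1, 0.2, -2.3]
grip_width: 0.0425
```

>>> jog_arm(travel=[[0, 0, -0.001], [0, 0, 0], [0, 0, 0]], dr=[[0, 0, 0], [0, 0, 0], [0, 0, 0]])

```text
time_s: 24.27
position: [0.5083, -0.2854, 0.0053]
tool_rot: [[-0.999, -0.038, -0.0], [-0.038, 0.999, 0.0], [0.0, 0.0, -1.0]]
ft_force: [-0.3, -0.6, -2.2]
grip_width: 0.043
```

>>> jog_arm(travel=[[0, 0, -0.0005], [0, 0, 0], [0, 0, 0]], dr=[[0, 0, 0], [0, 0, 0], [0, 0, 0]])

```text
time_s: 24.52
position: [0.5083, -0.2854, 0.0048]
tool_rot: [[-0.999, -0.038, -0.0], [-0.038, 0.999, 0.0], [0.0, 0.0, -1.0]]
ft_force: [-0.5, 0.3, -3.3]
grip_width: 0.0433
```

>>> jog_arm(travel=[[0, 0, -0.0005], [0, 0, 0], [0, 0, 0]], dr=[[0, 0, 0], [0, 0, 0], [0, 0, 0]])

```text
time_s: 24.77
position: [0.5083, -0.2854, 0.0043]
tool_rot: [[-0.999, -0.038, -0.0], [-0.038, 0.999, 0.0], [0.0, 0.0, -1.0]]
ft_force: [-1.0, 0.2, -2.2]
grip_width: 0.0432
```

>>> jog_arm(travel=[[0, 0, -0.0005], [0, 0, 0], [0, 0, 0]], dr=[[0, 0, 0], [0, 0, 0], [0, 0, 0]])

```text
time_s: 25.02
position: [0.5084, -0.2855, 0.004]
tool_rot: [[-0.999, -0.038, 0.0], [-0.038, 0.999, -0.0], [-0.0, -0.0, -1.0]]
ft_force: [-0.6, 0.2, 0.5]
grip_width: 0.0429
```

>>> jog_arm(travel=[[0, 0, -0.0005], [0, 0, 0], [0, 0, 0]], dr=[[0, 0, 0], [0, 0, 0], [0, 0, 0]])

```text
time_s: 25.27
position: [0.5084, -0.2855, 0.0039]
tool_rot: [[-0.999, -0.038, 0.0], [-0.038, 0.999, -0.0], [-0.0, -0.0, -1.0]]
ft_force: [-2.1, 0.6, 5.8]
grip_width: 0.0428
```

Contact: the force went from -2 to +6 N. I release with a small opening, then rise.

>>> jog_arm(travel=[[0, 0, 0], [0, 0, 0], [0, 0, 0], [0, 0, 0], [0, 0, 0], [0, 0, 0], [0, 0, 0.01], [0, 0, 0.015], [0, 0, 0.025], [0, 0, 0.03], [0, 0, 0.04], [0, 0, 0.04], [0, 0, 0.04], [0, 0, 0]], dr=[[0, 0, 0], [0, 0, 0], [0, 0, 0], [0, 0, 0], [0, 0, 0], [0, 0, 0], [0, 0, 0], [0, 0, 0], [0, 0, 0], [0, 0, 0], [0, 0, 0], [0, 0, 0], [0, 0, 0], [0, 0, 0]], jaw=0.065)

```text
time_s: 26.43
position: [0.5105, -0.2872, 0.2116]
tool_rot: [[-0.999, -0.038, 0.011], [-0.038, 0.999, -0.01], [-0.011, -0.01, -1.0]]
ft_force: [0.9, 0.0, -0.2]
grip_width: 0.0651
```

>>> jog_arm(travel=[[-0.01, 0.03, 0.01], [-0.01, 0.03, 0.01], [-0.01, 0.03, 0], [-0.01, 0.03, 0], [-0.01, 0.03, 0], [-0.01, 0.03, 0], [-0.01, 0.03, 0], [-0.01, 0.03, 0], [-0.01, 0.03, 0], [-0.01, 0.03, 0], [-0.01, 0.03, 0], [-0.01, 0.03, 0], [0, 0, 0], [0, 0, 0]], dr=[[0, 0, 0], [0, 0, 0], [0, 0, 0], [0, 0, 0], [0, 0, 0], [0, 0, 0], [0, 0, 0], [0, 0, 0], [0, 0, 0], [0, 0, 0], [0, 0, 0], [0, 0, 0], [0, 0, 0], [0, 0, 0]])

```text
time_s: 27.6
position: [0.388, 0.0756, 0.2234]
tool_rot: [[-0.999, -0.041, 0.001], [-0.041, 0.999, -0.0], [-0.001, -0.0, -1.0]]
ft_force: [0.2, 0.2, 0.6]
grip_width: 0.065
```

```bash
python3 look.py b4 side,0,0,640,480,1 top,385,130,135,140,4
```

```text
27.7 [0.38874342 0.07414123 0.22333161] [-0.98892987 -0.65729724  0.14430722] 0.064953845627581
```

View pics/b4_side.png

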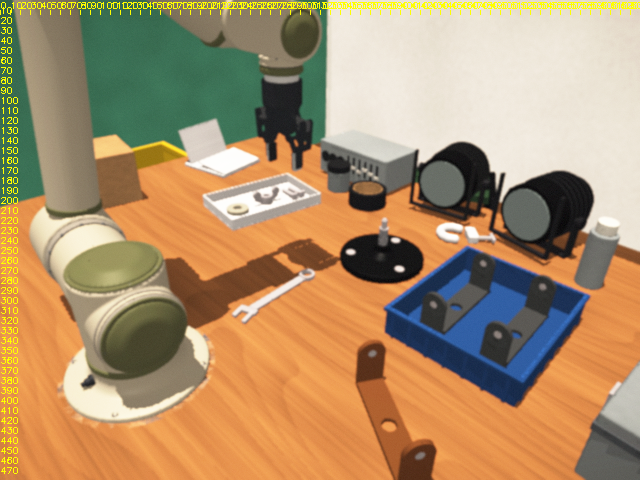

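View pics/b4_top.png

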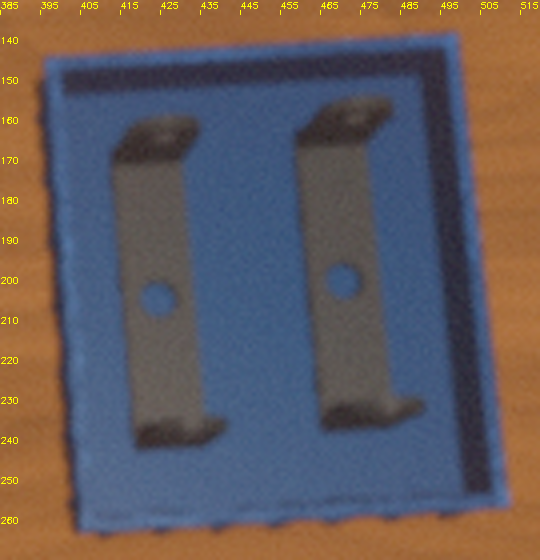

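The yoke stands flat in the +y half of the crate, with its hole at crop (158,299). The spare's hole is at (343,281), unchanged from (344,281) at the start. The nut and spacer are in the tray, the stud is bare, and the arm is clear of everything. I hand it in.

```bash
python3 -c "
from rig import *
print(close_job())"
```

```text
the job is handed in; nothing more can be done
None
```

The job is done and handed in at about 28 s of the 72 s allowed. I took the wing nut off first, then the spacer, and put both in the parts tray. I then lifted the yoke off the stud and set it down in the empty +y half of the crate.

**Final pictures:**
- **Tray:** the nut stands upright and the spacer lies flat, both clear of the two bolts.
- **Yoke:** it stands flat on its crosspiece with its arms up.
- **Spare yoke:** its hole is within about a quarter of an image pixel of where it started.
- **Arm:** it was parked well clear when I handed in.

**Forces:** the highest wrist reading at the end of any move was about 7 N. The yoke touched the crate floor at about 6 N.

**What did not match exactly:**
- **Gripper opening:** it read 31.4, 61.8 and 43.0 mm on parts that are 32, 60 and 45 mm. All three grips held.
- **Nut release:** I let the nut go a few mm above the tray floor because the fingertips reached below it. It stayed upright.

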